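Set out the bottle row for the class, reversed to face them

TASK

Move the four amber bottles with coloured caps from the plywood stock rack to the black class rack, one in each hole and standing fully down. The class sits across the table and must see the row in the order you see it now, so reverse it: the bottle that now stands at your far left in the stock rack goes into the far right hole of the black rack, and so on (the coloured cards on the stock rack show where each one stood). Keep the glass bottles upright, set them down rather than drop them, and let go of them all.

Things in the scene. Friction and masses are not known exactly. Their poses are not given: they have to be found in the camera images.
- stock_rack: Pale plywood bottle rack, left or right of the black one; 80 mm deep (x), 290 mm long (y), fixed. Base board (top 6 mm above the table), over it a deck (top at 32 mm) with four 55 mm holes, 3 mm chamfer, at x = 0, y = +99, +33, -33, -99 mm. Origin: middle of the underside, on the table. x points away from the robot within 0.3 rad; +y is the left end seen from the robot.
- class_rack: Black plastic bottle rack with a grey base board, empty at the start; 80 mm deep (x), 290 mm long (y), fixed. Base board (top 6 mm above the table), over it a deck (top at 32 mm) with four 55 mm holes, 3 mm chamfer, at x = 0, y = +99, +33, -33, -99 mm. Origin: middle of the underside, on the table. x points away from the robot within 0.3 rad; +y is the left end seen from the robot.
- bottle_red: Amber-brown glass bottle with red screw cap, 45 mm diameter, 105 mm tall, about 0.2 kg. Straight body up to 65 mm, then shoulder; cap from 80 mm up, 27 mm wide. Origin: middle of the foot, z up. Starts upright on the base board in a hole of the stock rack; neighbours 66 mm apart, so grip the body above the deck with the fingers before and behind the row.
- bottle_yellow: Amber-brown glass bottle with yellow screw cap, 45 mm diameter, 105 mm tall, about 0.2 kg. Straight body up to 65 mm, then shoulder; cap from 80 mm up, 27 mm wide. Origin: middle of the foot, z up. Starts upright on the base board in a hole of the stock rack; neighbours 66 mm apart, so grip the body above the deck with the fingers before and behind the row.
- bottle_blue: Amber-brown glass bottle with blue screw cap, 45 mm diameter, 105 mm tall, about 0.2 kg. Straight body up to 65 mm, then shoulder; cap from 80 mm up, 27 mm wide. Origin: middle of the foot, z up. Starts upright on the base board in a hole of the stock rack; neighbours 66 mm apart, so grip the body above the deck with the fingers before and behind the row.
- bottle_green: Amber-brown glass bottle with green screw cap, 45 mm diameter, 105 mm tall, about 0.2 kg. Straight body up to 65 mm, then shoulder; cap from 80 mm up, 27 mm wide. Origin: middle of the foot, z up. Starts upright on the base board in a hole of the stock rack; neighbours 66 mm apart, so grip the body above the deck with the fingers before and behind the row.
- tag_red: Red card, 50 x 26 mm, sloping, clipped (fixed) to the stock rack's front edge before the hole where the red-capped bottle starts; it still marks that place when the bottle has gone. Origin: middle of the card, 50 mm in front of the hole's centre, 23 mm above the table; axes as the rack's. No higher than 34 mm.
- tag_yellow: Yellow card, 50 x 26 mm, sloping, clipped (fixed) to the stock rack's front edge before the hole where the yellow-capped bottle starts; it still marks that place when the bottle has gone. Origin: middle of the card, 50 mm in front of the hole's centre, 23 mm above the table; axes as the rack's. No higher than 34 mm.
- tag_blue: Blue card, 50 x 26 mm, sloping, clipped (fixed) to the stock rack's front edge before the hole where the blue-capped bottle starts; it still marks that place when the bottle has gone. Origin: middle of the card, 50 mm in front of the hole's centre, 23 mm above the table; axes as the rack's. No higher than 34 mm.
- tag_green: Green card, 50 x 26 mm, sloping, clipped (fixed) to the stock rack's front edge before the hole where the green-capped bottle starts; it still marks that place when the bottle has gone. Origin: middle of the card, 50 mm in front of the hole's centre, 23 mm above the table; axes as the rack's. No higher than 34 mm.

How it is judged:
By the outcome, as a careful person would: the job done as asked, in the order asked, and still so for the second after the job is handed in, with the robot touching nothing.
It also fails if it takes over 99 s, if anything falls off the work surface, if the arm or the gripper's body presses on something with over 40 N, if the wrist force passes 120 N, or if a joint passes its speed limit or range.

ROBOT

A 7-joint arm with a two-finger parallel gripper is mounted at the origin on a cart in front of the work surface, level with it; the furniture and walls round the work are solid. World frame = base frame: x ahead of the robot, y to its left, z up, the work surface at z = 0. Lengths are in mm, angles in rad, forces in N, time in s.
With the tool pointing down it reaches from about 400 to 875 mm from the base axis. Payload 4.4 kg.
Tool frame: the origin (TCP) lies at the very end of the fingers, on their centre line; the grasp point (between the pads) lies 19 mm behind it; z points along the fingers, y is the line along which they close (so a half turn about z gives the same grasp; the last joint's range is limited). The gripper opens to 85 mm and grips with 20 to 120 N. Pads are 22 mm wide; open, the fingers measure 114 mm over their backs; the gripper's body (76 mm by 85 mm) begins 54 mm behind the grasp point. The pads swing forward as they close: fully open they stand 13 mm farther back than shut.
Start: joints at [-1.185, 0.628, 0.038, 1.517, -0.027, 0.996, -0.02], TCP at [283.759, 584.807, 197.013] pointing down, gripper open.
Joint ranges: [-3.06, 3.06], [-0.37, 2.12], [-1.25, 1.32], [0.18, 2.47], [-1.1, 4.24], [0.23, 1.98], [-2.94, 2.94]. Speed limits (rad/s): [2.57, 2.57, 3.14, 3.14, 3.14, 3.14, 3.14].

INTERFACE

Orientations are given as [roll, pitch, yaw] about the fixed x, y, z axes, in that order (R = Rz(yaw) Ry(pitch) Rx(roll)).
In Python, from cell import monitor, viewer, workorder gives the robot as it stands.
- The arm moves only by the tool arm_command, never from a script. Its argument "series" is one flat list of numbers, 5 for each row, row after row: the opening in per cent of the stroke, from 0 (shut) to 100 (fully open), then the shift along the tool's x, y, z in cm, then the turn about the tool's z in degrees. In form: [claw, x, y, z, roll, claw, x, y, z, roll, ...]. A call has exactly 5 rows; each row is the pose to reach, as a shift and turn from the pose commanded when the call began, along the tool's axes at that moment; what a row does not reach only later rows make up. A row lasts 1/12 s, in which the tool goes at most 41.7 mm and 7.16 degrees, less where a joint would pass 70% of its speed; a pose out of reach is approached as far as the arm can. A call with a gripper value outside its range is refused whole. The fingers move at their own pace and stop on an object; the grip force is fixed at half the most. Time passes only in rows, so rows that repeat a pose let the fingers close, or fill a call up. It gives the time, the measured TCP pose, the force, the opening and the grip force at its end, in the units of the state.
- monitor.read_state(): the state, without advancing time (a new reading comes with each control period).
- viewer.get_image(name): name is "scene" or "top"; returns (picture, depth): 420x560x3 uint8, red, green, blue; 420x560 float32, mm along the optical axis (not along the pixel's ray), 0 where there is no reading.
- viewer.camera_model(name): a dict with "mtx" (3x3 intrinsics, pixels), "R" (3x3) and "t" (3): a world point X has camera coordinates R X + t. Camera axes: x right, y down, z forward; pixel columns grow to the right and rows downward; lengths in mm; the calibration is good to about 2 mm. A picture is of the moment at which its call begins. camera_model takes no time and is no camera call.
- workorder.finish_job(): hands the job in; it is judged then, once.
The state is a dict: "clock": time; "qpos": joint angles; "qd": joint speeds; "tau": joint torques, N m; "eef_pos": TCP position; "tool_rot": TCP orientation; "force": force on the tool from outside, world axes, zero at the start; "torque": the same for the moment, N m; "width": finger opening in mm; "gripper_force": force on a finger pad.
Only numpy, scipy, OpenCV 4.12 (cv2) and the standard library are available. Lean on these libraries where they do the work, as an engineer would, in place of code of your own. Each camera call takes 0.05 s, during which the arm holds its last target. There are 200 camera calls.

## Working session

There is one attempt and no reset: what is moved stays moved. The work goes in short steps, Python scripts to look and compute and a tool call to move; the robot and the scene stay as the last step left them, time stands still between calls to the robot, and variables do not carry over. Pictures are saved under pics/ and viewed, at most 14 in all, crops included, and the job is handed in when it is done.

Besides the shell and the picture viewer there is one more tool, called after "Request:" by a JSON object that holds its "api" and its "payload", one argument or row to a line. arm_command: Moves the arm, as the interface text tells. Its arguments: {"type":"object","properties":{"series":{"type":"array","items":{"type":"number"}}},"required":["series"]}

```bash
mkdir -p pics
python3 - <<'E'
from cell import monitor, viewer, workorder
import cv2,numpy as np
s=monitor.read_state();print(s)
for n in("top","scene"):
    p,d=viewer.get_image(n);cv2.imwrite(f"pics/{n}0.png",p[:,:,::-1]);np.save(f"pics/{n}0.npy",d)
    print(viewer.camera_model(n))
E
```

```text
{'clock': 0.0, 'qpos': array([-1.18484457,  0.62935067,  0.0384407 ,  1.51837783, -0.02697773,
        0.99628148, -0.01998186]), 'qd': array([-0.00036684,  0.00055603,  0.00114903,  0.00046492,  0.00057466,
        0.0008793 , -0.00095361]), 'tau': array([-2.04979033e-04, -5.63394535e+01,  1.22574572e+00, -1.93450785e+01,
        1.08476565e-02,  1.05165059e-02, -1.24647420e-05]), 'eef_pos': array([283.43174322, 584.18262167, 196.08303963]), 'tool_rot': array([-3.13969383e+00,  4.33484591e-05,  2.68987198e+00]), 'force': array([-0.38491575, -0.46195031, -0.65419191]), 'torque': array([-0.01180974, -0.02847293, -0.0157657 ]), 'gripper_force': 0.0, 'width': 85.30894221674161}
{'mtx': array([[396.61587176,   0.        , 269.74290845],
       [  0.        , 396.61587176, 210.12432962],
       [  0.        ,   0.        ,   1.        ]]), 'R': array([[ 0.0152367 , -0.99976717,  0.01527897],
       [-0.99773331, -0.01620384, -0.0653122 ],
       [ 0.06554457, -0.01424919, -0.9977479 ]]), 't': array([ -37.69201629,  493.16055626, 1071.19759534])}
{'mtx': array([[490.541281  ,   0.        , 273.70091409],
       [  0.        , 490.541281  , 213.66234971],
       [  0.        ,   0.        ,   1.        ]]), 'R': array([[ 0.64536197, -0.763807  ,  0.01033371],
       [-0.31281583, -0.27660015, -0.90864658],
       [ 0.69688893,  0.5831734 , -0.41743814]]), 't': array([-315.51896128,  206.10013561,  898.83708295])}
```

View pics/top0.png

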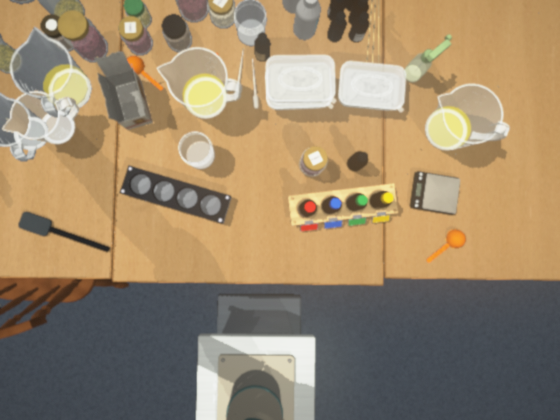

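View pics/scene0.png

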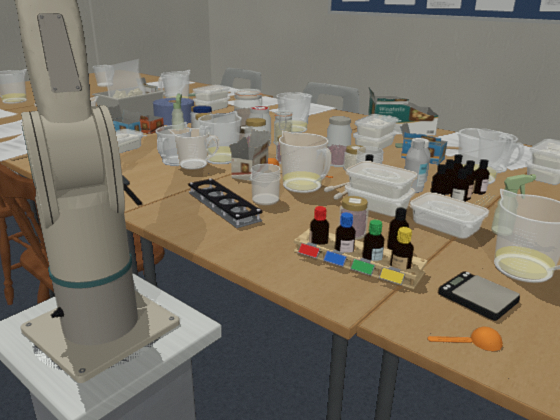

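The row from the left is red, blue, green, yellow. A jar stands close behind the stock rack and a mug close behind the class rack. I'll enlarge both racks.

Run:
```python
import cv2
p=cv2.imread("pics/top0.png")
a=cv2.resize(p[130:250,270:430],None,fx=5,fy=5,interpolation=cv2.INTER_CUBIC)
b=cv2.resize(p[120:240,105:265],None,fx=5,fy=5,interpolation=cv2.INTER_CUBIC)
cv2.imwrite("pics/cs.png",a);cv2.imwrite("pics/cc.png",b)
```

```text
(no output)
```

View pics/cs.png

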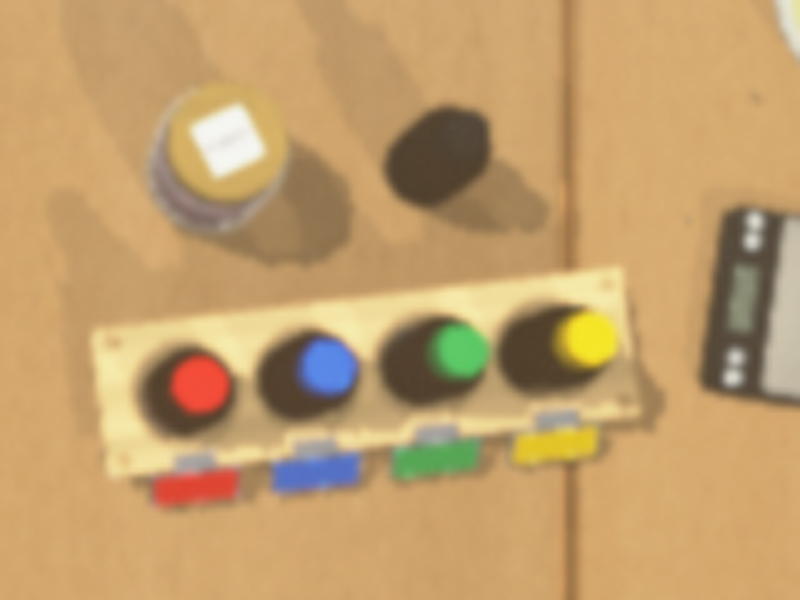

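View pics/cc.png

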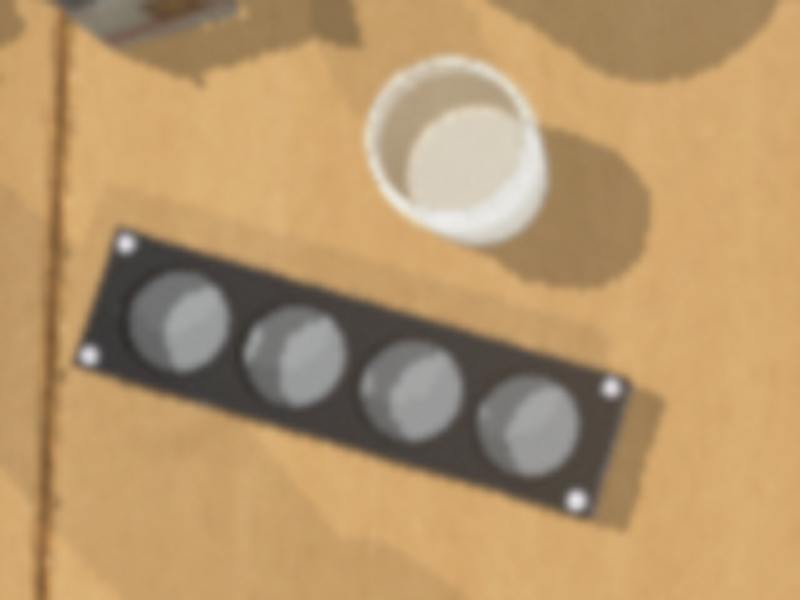

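In the stock crop the deck corners are at about (95,330), (622,267), (638,412), (110,475), and the caps at (200,385), (329,366), (460,351), (587,338). In the class crop the holes are at (180,322), (296,357), (412,390), (529,426).

```bash
cat > h.py <<'E'
import numpy as np
from cell import monitor, viewer, workorder
def ray(n,uv,z):
    m=viewer.camera_model(n);K,R,t=m["mtx"],m["R"],m["t"]
    d=np.linalg.inv(K)@np.array([uv[0],uv[1],1.]); c=-R.T@t; w=R.T@d
    return c+w*(z-c[2])/w[2]
def cloud(n,d):
    m=viewer.camera_model(n);K,R,t=m["mtx"],m["R"],m["t"]
    v,u=np.mgrid[:d.shape[0],:d.shape[1]]
    P=np.stack([(u-K[0,2])/K[0,0]*d,(v-K[1,2])/K[1,1]*d,d],-1)
    return (P-t)@R
E
python3 - <<'E'
from h import *
np.set_printoptions(precision=1,suppress=True)
S=lambda p,o:(p[0]/5-.4+o[0],p[1]/5-.4+o[1])
os_=(270,130);oc=(105,120)
def fit(pts,mod):  # 2D rigid
    P=np.array(pts)[:,:2];M=np.array(mod,float);pc,mc=P.mean(0),M.mean(0)
    A=P-pc;B=M-mc;th=np.arctan2((B[:,0]*A[:,1]-B[:,1]*A[:,0]).sum(),(A*B).sum())
    R=np.array([[np.cos(th),-np.sin(th)],[np.sin(th),np.cos(th)]])
    o=pc-R@mc;print("origin",o,"yaw %.4f"%th,"res",(P-(M@R.T+o)).round(1).tolist());return o,R
cor=[(40,145),(40,-145),(-40,-145),(-40,145)];hol=[(0,99),(0,33),(0,-33),(0,-99)]
print("stock corners");o,R=fit([ray("top",S(p,os_),32) for p in[(95,330),(622,267),(638,412),(110,475)]],cor);print(np.array(hol)@R.T+o)
print("caps");o,R=fit([ray("top",S(p,os_),105) for p in[(200,385),(329,366),(460,351),(587,338)]],hol);print(np.array(hol)@R.T+o)
print("class corners");o,R=fit([ray("top",S(p,oc),32) for p in[(118,226),(630,383),(594,517),(77,365)]],cor);print(np.array(hol)@R.T+o)
print("holes");o,R=fit([ray("top",S(p,oc),32) for p in[(180,322),(296,357),(412,390),(529,426)]],hol);print(np.array(hol)@R.T+o)
for n in("top","scene"):
    C=cloud(n,np.load(f"pics/{n}0.npy"));q=C[np.load(f"pics/{n}0.npy")>0]
    def box(nm,x0,x1,y0,y1):
        w=q[(q[:,0]>x0)&(q[:,0]<x1)&(q[:,1]>y0)&(q[:,1]<y1)]
        k=w[w[:,2]>40]
        print(n,nm,len(k),k.min(0) if len(k) else"",k.max(0) if len(k) else "", np.median(w[w[:,2]<15][:,2]) if (w[:,2]<15).any() else "")
    box("jar",545,680,-190,-80);box("dark",545,680,-290,-205);box("mug",540,720,80,240);box("bottles",430,520,-360,-50);box("all of class rack",400,540,50,400)
E
```

```text
stock corners
origin [ 513.2 -228.2] yaw 0.1334 res [[-0.6, -1.0], [0.2, -0.9], [0.3, 1.4], [0.2, 0.6]]
[[ 500.1 -130.1]
 [ 508.8 -195.5]
 [ 517.6 -260.9]
 [ 526.4 -326.4]]
caps
origin [ 512.7 -227.4] yaw 0.1366 res [[-0.8, 0.2], [0.9, 0.4], [0.6, -0.7], [-0.7, 0.1]]
[[ 499.3 -129.3]
 [ 508.2 -194.7]
 [ 517.2 -260.1]
 [ 526.2 -325.5]]
class corners
origin [531.9 225.3] yaw -0.2738 res [[-0.1, 1.4], [-2.5, 1.8], [1.8, -2.0], [0.9, -1.2]]
[[558.6 320.7]
 [540.8 257.1]
 [522.9 193.6]
 [505.1 130. ]]
holes
origin [531.2 225.6] yaw -0.2727 res [[-0.2, -0.7], [-0.3, -0.2], [0.6, 0.4], [-0.1, 0.5]]
[[557.9 320.9]
 [540.1 257.3]
 [522.3 193.8]
 [504.6 130.2]]
top jar 622 [ 588.8 -177.8   41. ] [ 658.3 -107.2   96.9] -0.07045938796741141
top dark 270 [ 606.8 -285.4   40. ] [ 651.4 -241.5  108. ] -0.06718451896982686
top mug 474 [602.1 124.4  40.1] [687.1 209.9 102.6] 0.4928506647131652
top bottles 786 [ 476.3 -346.2   40.6] [ 520.  -105.9  115. ] 0.2312352571645154
top all of class rack 0   0.19422360009549713
scene jar 623 [ 586.7 -182.2   40. ] [ 656.  -112.2   95.2] 0.3286382944700822
scene dark 358 [ 603.1 -289.    40.1] [ 642.  -244.6  105.3] 0.39599252682155106
scene mug 766 [598.3 120.6  40. ] [688.1 208.4 101.1] -718.0965085084777
scene bottles 2159 [ 471.9 -350.5   40.1] [ 520.  -111.6  112.9] -0.0757401425026791
scene all of class rack 0   -1.4689954930782072
```

```bash
cat >> h.py <<'E'
# targets x,y,yaw(tool): mean of corner/cap fits, shifted halfway to the scene camera's reading
YS,YC=np.pi/2+.135,np.pi/2-.273
T=dict(s_red=(498.7,-131.2,YS),s_blue=(507.5,-196.6,YS),s_green=(516.4,-262.,YS),s_yellow=(525.3,-327.5,YS),
 c_red=(503.8,128.6,YC),c_blue=(521.6,192.2,YC),c_green=(539.4,255.7,YC),c_yellow=(557.2,319.3,YC))
def shift(p0,y0,p1,y1):
    d=np.array(p1)-p0;c,s=np.cos(y0),np.sin(y0)
    return [round(v,2) for v in ((c*d[0]+s*d[1])/10,(s*d[0]-c*d[1])/10,-d[2]/10,np.degrees(y0-y1))]
def plan(name,z,calls):
    "per call: total shift (cm, deg) in the tool axes at that call's start"
    s=monitor.read_state();p0=s["eef_pos"];y0=s["tool_rot"][2]
    x,y,yw=T[name];p1=np.array([x,y,z])
    for k in range(calls):
        a,b=k/calls,(k+1)/calls
        print(shift(p0+(p1-p0)*a,y0+(yw-y0)*a,p0+(p1-p0)*b,y0+(yw-y0)*b))
E
python3 -c "
from h import *
plan('s_red',180,5)"
```

```text
[np.float64(-10.12), np.float64(-10.99), np.float64(0.32), np.float64(11.28)]
[np.float64(-12.07), np.float64(-8.8), np.float64(0.32), np.float64(11.28)]
[np.float64(-13.56), np.float64(-6.27), np.float64(0.32), np.float64(11.28)]
[np.float64(-14.53), np.float64(-3.5), np.float64(0.32), np.float64(11.28)]
[np.float64(-14.93), np.float64(-0.59), np.float64(0.32), np.float64(11.28)]
```

Request:
{"api": "arm_command", "payload": {
  "series": [100, -2, -2.2, 0.1, 2.3, 100, -4, -4.4, 0.1, 4.5, 100, -6, -6.6, 0.2, 6.8, 100, -8, -8.8, 0.3, 9, 100, -10.1, -11, 0.3, 11.3]
}}

```text
clock: 0.52
eef_pos: [326.3, 440.1, 193.5]
tool_rot: [-3.14, -0.0, 2.491]
force: [0.9, 0.1, 0.3]
width: 85.3
gripper_force: 0.0
```

Request:
{"api": "arm_command", "payload": {
  "series": [100, -2.4, -1.8, 0.1, 2.3, 100, -4.8, -3.5, 0.1, 4.5, 100, -7.2, -5.3, 0.2, 6.8, 100, -9.6, -7, 0.3, 9, 100, -12.1, -8.8, 0.3, 11.3]
}}

```text
clock: 0.93
eef_pos: [369.6, 297.1, 190.7]
tool_rot: [-3.141, -0.0, 2.294]
force: [0.8, -0.2, -0.2]
width: 85.8
gripper_force: 0.0
```

Request:
{"api": "arm_command", "payload": {
  "series": [100, -2.7, -1.3, 0.1, 2.3, 100, -5.4, -2.5, 0.1, 4.5, 100, -8.1, -3.8, 0.2, 6.8, 100, -10.8, -5, 0.3, 9, 100, -13.6, -6.3, 0.3, 11.3]
}}

```text
clock: 1.35
eef_pos: [412.6, 153.7, 187.8]
tool_rot: [-3.141, -0.0, 2.097]
force: [0.9, 0.4, -0.1]
width: 85.2
gripper_force: 0.0
```

Request:
{"api": "arm_command", "payload": {
  "series": [100, -2.9, -0.7, 0.1, 2.3, 100, -5.8, -1.4, 0.1, 4.5, 100, -8.7, -2.1, 0.2, 6.8, 100, -11.6, -2.8, 0.3, 9, 100, -14.5, -3.5, 0.3, 11.3]
}}

```text
clock: 1.77
eef_pos: [455.3, 10.6, 184.7]
tool_rot: [-3.141, -0.0, 1.899]
force: [0.1, 0.4, -0.6]
width: 85.3
gripper_force: 0.0
```

Request:
{"api": "arm_command", "payload": {
  "series": [100, -3.5, -0.1, 0.1, 2.3, 100, -7, -0.3, 0.1, 4.5, 100, -10.5, -0.4, 0.2, 6.8, 100, -13, -0.5, 0.3, 9, 100, -14.9, -0.6, 0.3, 11.3]
}}

```text
clock: 2.18
eef_pos: [498.2, -134.0, 181.7]
tool_rot: [-3.141, 0.001, 1.699]
force: [0.3, 0.5, -0.2]
width: 85.6
gripper_force: 0.0
```

```bash
python3 -c "
from h import *
s=monitor.read_state();print(s['clock'],s['eef_pos'],s['tool_rot'],s['force'],s['qd'].round(2))
plan('s_red',180,1);plan('s_red',41,1)
import cv2
p,d=viewer.get_image('top');np.save('pics/t1.npy',d)
cv2.imwrite('pics/t1.png',cv2.resize(p[110:250,260:440,::-1],None,fx=4,fy=4))
"
```

```text
2.1833 [ 498.18760051 -134.03919427  181.70037276] [-3.14122757e+00  1.07916322e-03  1.69880762e+00] [ 0.30144876  0.51754385 -0.16187347] [ 0.32  0.16  0.11 -0.27 -0.12  0.16 -0.  ]
[np.float64(0.28), np.float64(0.09), np.float64(0.17), np.float64(-0.4)]
[np.float64(0.28), np.float64(0.09), np.float64(14.07), np.float64(-0.4)]
```

View pics/t1.png

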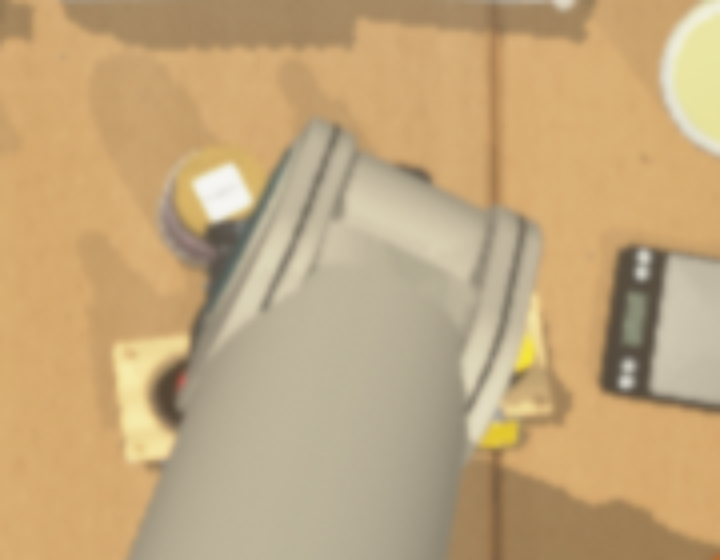

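The top view shows the arm hiding the grasp, so I'll check with the scene camera instead. First I'll descend partway, with the fingers still straddling the cap.

Request:
{"api": "arm_command", "payload": {
  "series": [100, 0, 0, 1, 0, 100, 0, 0, 3, 0, 100, 0, 0, 6, 0, 100, 0, 0, 8, 0, 100, 0, 0, 8, 0]
}}

```text
clock: 2.65
eef_pos: [494.4, -128.2, 97.9]
tool_rot: [-3.133, -0.004, 1.706]
force: [0.3, 0.2, -0.8]
width: 85.5
gripper_force: 0.0
```

```bash
python3 -c "
from h import *
import cv2
p,d=viewer.get_image('scene')
s=monitor.read_state();print(s['clock'],s['eef_pos'],s['tool_rot'],s['force'],s['qd'].round(2))
plan('s_red',41,1)
cv2.imwrite('pics/s1.png',cv2.resize(p[150:300,260:450,::-1],None,fx=4,fy=4,interpolation=cv2.INTER_CUBIC))
"
```

```text
2.7 [ 495.7655923  -128.97641404   99.86353429] [-3.13617190e+00 -2.74913717e-03  1.70546871e+00] [-1.07644025 -0.10431829  0.32949845] [-0.01 -0.05  0.03 -0.04  0.01  0.02 -0.01]
[np.float64(-0.26), np.float64(0.26), np.float64(5.89), np.float64(-0.02)]
```

View pics/s1.png

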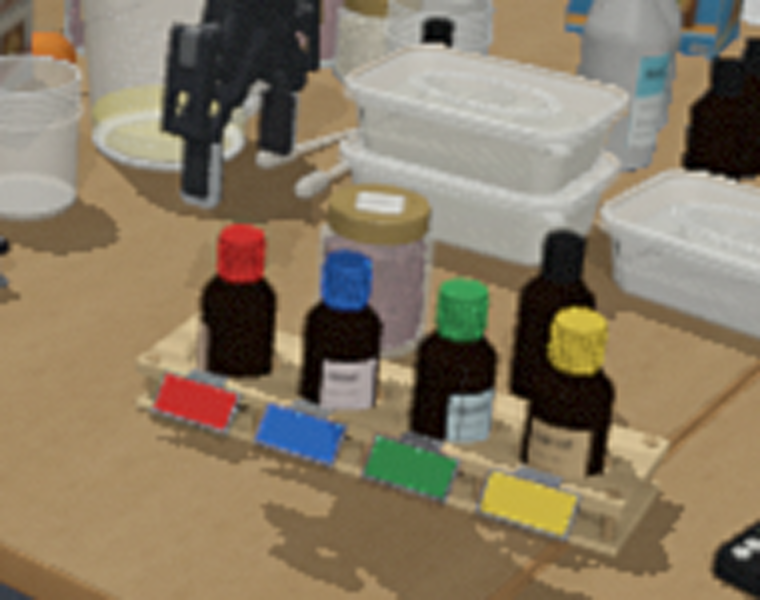

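The fingers look higher or farther than expected next to the red cap: tip midpoint at crop (238,175), cap top at (242,235). I'll check this by projection.

```bash
python3 -c "
from h import *
import cv2
np.set_printoptions(precision=1,suppress=True)
p,d=viewer.get_image('scene')
s=monitor.read_state();print(s['eef_pos'],s['tool_rot'],s['width'])
m=viewer.camera_model('scene')
pr=lambda X:(lambda c:((m['mtx']@c)[:2]/c[2]-[260,150])*4)(m['R']@np.array(X)+m['t'])
print('tcp',pr(s['eef_pos']),'cap top',pr([498.7,-131.2,111]))
C=cloud('scene',d)
for a in [(200,190),(190,170),(275,140),(190,60),(242,255)]:
    print(a,C[150+a[1]//4,260+a[0]//4], d[150+a[1]//4,260+a[0]//4])
k=C[(abs(C[...,0]-500)<90)&(abs(C[...,1]+130)<60)&(C[...,2]>118)];print(len(k),k[k[:,2].argsort()[:5]])
"
```

```text
[ 497.2 -129.8  101.4] [-3.1 -0.   1.7] 85.47039724300296
tcp [238.5 244.8] cap top [242.9 229.4]
(200, 190) [ 442.6 -139.7  156.6] 1060.395
(190, 170) [ 439.  -133.8  167.8] 1056.7129
(275, 140) [ 536.3 -122.7  152.7] 1137.247
(190, 60) [ 429.7 -137.6  232.2] 1021.1109
(242, 255) [ 487.5 -137.6  102.5] 1115.5372
7789 [[ 449.2 -135.4  146.3]
 [ 537.1 -122.5  147.4]
 [ 540.  -126.1  147.5]
 [ 448.2 -138.8  147.5]
 [ 450.4 -142.5  147.9]]
```

```bash
cat >> h.py <<'E'
def tips(n="scene"):
    "lowest finger points seen round the TCP, next to the state"
    p,d=viewer.get_image(n);s=monitor.read_state();e=s["eef_pos"];C=cloud(n,d)
    k=C[(np.hypot(C[...,0]-e[0],C[...,1]-e[1])<75)&(C[...,2]>118)&(d>0)]
    return s["clock"],e.round(1),k[k[:,2].argsort()[:3]].round(1).tolist() if len(k) else None
E
python3 -c "
from h import *
for i in range(4): print(*tips())
"
```

```text
2.8 [ 498.3 -130.3  102.3] [[538.6, -118.6, 148.4], [541.6, -124.9, 149.2], [539.9, -123.3, 149.3]]
2.85 [ 498.8 -130.6  102.9] [[542.1, -124.6, 149.0], [449.6, -140.3, 149.9], [540.3, -117.3, 150.1]]
2.9 [ 499.1 -130.8  103.2] [[543.4, -126.5, 149.1], [544.2, -128.7, 149.5], [539.9, -117.6, 150.3]]
2.95 [ 499.1 -130.9  103.2] [[544.3, -128.6, 149.4], [450.8, -134.0, 150.1], [543.8, -131.7, 150.3]]
```

Settled, the camera puts the open tips at z≈149, but the state (TCP 103 plus 13 mm of swing) implies about 116. Before going lower I'll half close in free air, keeping wider than the cap, and look again.

Request:
{"api": "arm_command", "payload": {
  "series": [60, 0, 0, 0, 0, 60, 0, 0, 0, 0, 60, 0, 0, 0, 0, 60, 0, 0, 0, 0, 60, 0, 0, 0, 0]
}}

```text
clock: 3.37
eef_pos: [498.1, -130.9, 102.1]
tool_rot: [3.141, 0.0, 1.704]
force: [-0.3, -0.4, 0.4]
width: 51.0
gripper_force: 0.0
```

```bash
python3 -c "
from h import *
import cv2
print(*tips())
s=monitor.read_state();e=s['eef_pos'];print(s['width'])
p,d=viewer.get_image('scene');C=cloud('scene',d)
for z in range(110,330,10):
    k=C[(np.hypot(C[...,0]-e[0],C[...,1]-e[1])<90)&(abs(C[...,2]-z)<5)&(d>0)]
    if len(k):print(z,len(k),k.min(0).round(0)[:2],k.max(0).round(0)[:2])
cv2.imwrite('pics/s2.png',cv2.resize(p[100:250,270:400,::-1],None,fx=4,fy=4,interpolation=cv2.INTER_CUBIC))
"
```

```text
3.4167 [ 498.1 -130.9  102.1] [[523.2, -124.2, 139.6], [464.8, -129.8, 139.7], [465.8, -139.9, 139.8]]
50.92502009022935
110 133 [ 482. -209.] [ 521. -118.]
140 33 [ 463. -145.] [ 527. -116.]
150 86 [ 455. -147.] [ 528. -115.]
160 79 [ 456. -147.] [ 530. -118.]
170 82 [ 457. -147.] [ 538. -117.]
180 67 [ 445. -150.] [ 536. -116.]
190 127 [ 437. -151.] [ 556. -118.]
200 106 [ 436. -152.] [ 558. -124.]
210 135 [ 433. -153.] [ 560. -126.]
220 146 [ 431. -152.] [ 562. -127.]
230 154 [ 428. -154.] [ 566. -128.]
240 207 [ 428. -154.] [ 565. -127.]
250 100 [ 446. -147.] [ 536. -126.]
260 63 [ 457. -166.] [ 502. -125.]
270 161 [ 456. -169.] [ 513. -106.]
280 161 [ 455. -169.] [ 512. -105.]
290 164 [ 457. -169.] [ 514. -102.]
300 163 [ 458. -170.] [ 514. -101.]
310 200 [ 458. -169.] [527. -97.]
320 119 [ 460. -166.] [ 514. -112.]
```

View pics/s2.png

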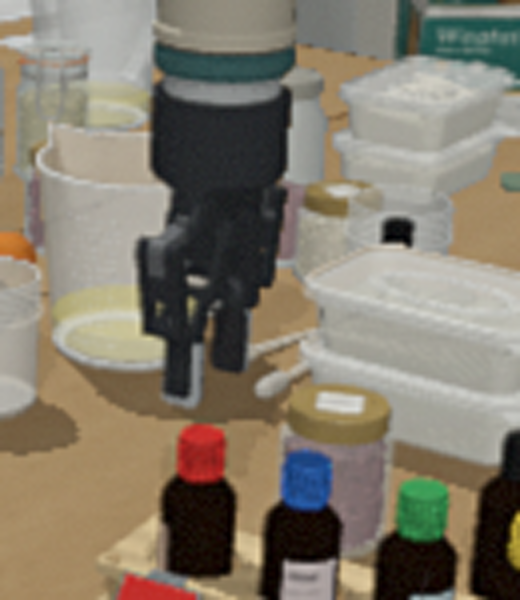

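The picture agrees with the depth. The fingers hang at (180,400) in the crop, well above the red cap at (200,430), so the real tool sits about 31–33 mm higher than the state says. I'll take heights from the camera. I'll open, go down 5 cm and look again.

Request:
{"api": "arm_command", "payload": {
  "series": [100, 0, 0, 0, 0, 100, 0, 0, 0, 0, 100, 0, 0, 1.5, 0, 100, 0, 0, 3.5, 0, 100, 0, 0, 5, 0]
}}

```text
clock: 3.88
eef_pos: [498.2, -130.8, 51.2]
tool_rot: [3.141, 0.0, 1.704]
force: [0.1, 1.3, 0.2]
width: 85.6
gripper_force: 0.0
```

```bash
python3 -c "
from h import *
import cv2
for i in range(3): p,d=viewer.get_image('scene')
s=monitor.read_state();e=s['eef_pos'];print(s['clock'],e,s['force'],s['width']);C=cloud('scene',d)
k=C[(np.hypot(C[...,0]-e[0],C[...,1]-e[1])<75)&(abs(C[...,0]-e[0])>28)&(C[...,2]>75)&(d>0)&(C[...,1]>-160)]
print(k[k[:,2].argsort()[:6]].round(1))
plan('s_red',10,1)
cv2.imwrite('pics/s3.png',cv2.resize(p[130:280,270:400,::-1],None,fx=4,fy=4,interpolation=cv2.INTER_CUBIC))
"
```

```text
4.0333 [ 497.22457969 -130.75344213   51.27902865] [ 0.04642415 -0.17323526  0.09303114] 85.37411390522341
[[ 539.3 -115.9   96.5]
 [ 540.9 -131.8   98. ]
 [ 537.8 -119.7   98.1]
 [ 537.6 -128.4   98.1]
 [ 448.2 -144.1   98.5]
 [ 446.3 -134.5   98.6]]
[np.float64(-0.06), np.float64(0.14), np.float64(4.13), np.float64(-0.13)]
```

View pics/s3.png

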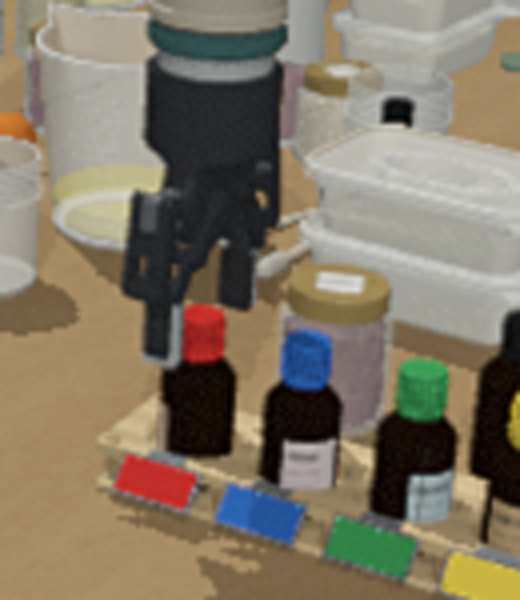

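The open tips are now at z≈97 (state 51), the same 46 mm offset, and they straddle the red cap at crop (205,330). Descend 4.1 cm, then close.

Request:
{"api": "arm_command", "payload": {
  "series": [100, 0, 0.1, 1, 0, 100, 0, 0.1, 2.2, 0, 100, 0, 0.1, 3.3, 0, 100, 0, 0.1, 4.1, 0, 100, 0, 0.1, 4.1, 0]
}}

```text
clock: 4.45
eef_pos: [498.2, -130.5, 9.7]
tool_rot: [-3.14, -0.001, 1.704]
force: [-0.0, -0.9, -0.1]
width: 85.5
gripper_force: 0.0
```

Request:
{"api": "arm_command", "payload": {
  "series": [30, 0, 0, 0, 0, 30, 0, 0, 0, 0, 30, 0, 0, 0, 0, 30, 0, 0, 0, 0, 30, 0, 0, 0, 0]
}}

```text
clock: 4.87
eef_pos: [499.4, -130.9, 11.8]
tool_rot: [3.141, 0.0, 1.704]
force: [-0.9, 0.3, 6.2]
width: 42.4
gripper_force: 60.7
```

```bash
python3 -c "
from h import *
import cv2
p,d=viewer.get_image('scene')
s=monitor.read_state();e=s['eef_pos'];print(s['clock'],e,s['force'],s['torque'],s['width'],s['gripper_force']);C=cloud('scene',d)
k=C[(np.hypot(C[...,0]-e[0],C[...,1]-e[1])<75)&(C[...,0]-e[0]<-25)&(C[...,2]>38)&(d>0)&(C[...,1]>-160)]
print(k[k[:,2].argsort()[:6]].round(1))
cv2.imwrite('pics/s4.png',cv2.resize(p[160:260,280:380,::-1],None,fx=6,fy=6,interpolation=cv2.INTER_CUBIC))
"
```

```text
4.9167 [ 499.34910132 -130.92786578   11.75790983] [-1.11795277  0.21703505  6.0679544 ] [ 0.01634618  0.22999964 -0.00883995] 42.488049831163295 60.842881126018256
[[ 474.3 -130.9   41.4]
 [ 473.8 -145.4   41.4]
 [ 471.5 -138.4   45. ]
 [ 474.  -133.8   45.1]
 [ 472.9 -123.    47. ]
 [ 473.1 -131.4   47.2]]
```

View pics/s4.png

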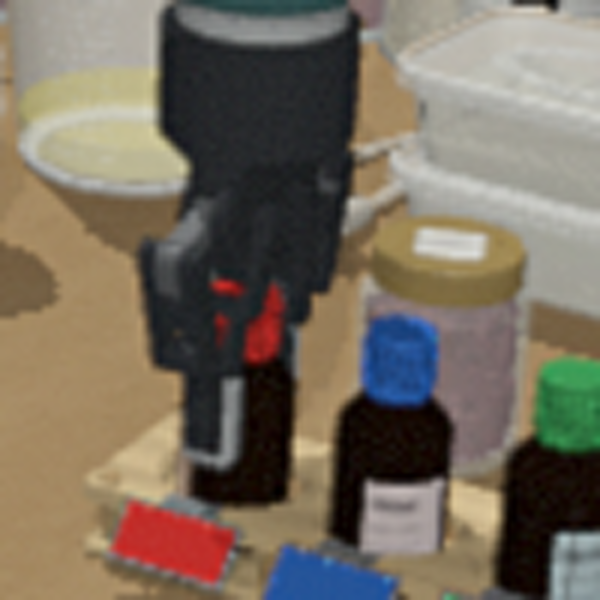

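The pads sit on the upper body at crop (230,420), the tips clear the deck, and the cap is just below the palm. Grip force is 60 N, so I'll lift.

Request:
{"api": "arm_command", "payload": {
  "series": [30, 0, 0, -0.3, 0, 30, 0, 0, -0.9, 0, 30, 0, 0, -1.8, 0, 30, 0, 0, -3, 0, 30, 0, 0, -4, 0]
}}

```text
clock: 5.33
eef_pos: [499.2, -130.8, 52.1]
tool_rot: [3.141, 0.0, 1.704]
force: [-0.3, 0.7, -1.2]
width: 42.5
gripper_force: 61.0
```

Request:
{"api": "arm_command", "payload": {
  "series": [30, 0, 0, -1.8, 0, 30, 0, 0, -4, 0, 30, 0, 0, -6.2, 0, 30, 0, 0, -8.2, 0, 30, 0, 0, -9.6, 0]
}}

```text
clock: 5.75
eef_pos: [499.7, -131.0, 149.5]
tool_rot: [3.139, 0.001, 1.704]
force: [-0.1, -0.1, -2.0]
width: 42.6
gripper_force: 61.1
```

```bash
python3 -c "
from h import *
import cv2
for i in range(3): p,d=viewer.get_image('scene')
s=monitor.read_state();e=s['eef_pos'];print(s['clock'],e,s['force'],s['torque'],s['width'],s['gripper_force'])
plan('c_red',147,2)
cv2.imwrite('pics/s5.png',cv2.resize(p[100:260,270:400,::-1],None,fx=4,fy=3.75,interpolation=cv2.INTER_CUBIC))
"
```

```text
5.9 [ 499.85500873 -130.80353995  148.24080897] [-0.86754665  0.3483595  -1.95257071] [-0.01204887  0.04234969  0.09433388] 42.35196736962258 61.15517064195046
[np.float64(12.83), np.float64(1.92), np.float64(0.06), np.float64(11.64)]
[np.float64(12.95), np.float64(-0.71), np.float64(0.06), np.float64(11.64)]
```

View pics/s5.png

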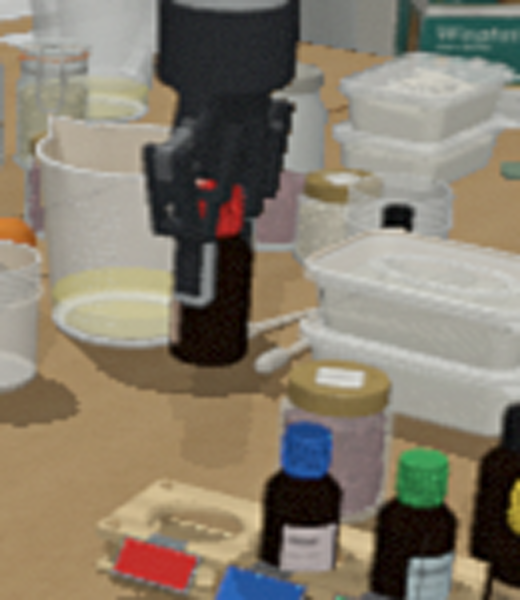

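The bottle is held upright, with its 2 N weight on the wrist and red hole empty. Next I'll traverse to the class rack's far right hole.

Request:
{"api": "arm_command", "payload": {
  "series": [30, 1.3, 0.2, 0, 1.2, 30, 3.8, 0.6, 0, 3.5, 30, 6.9, 1.0, 0, 6.3, 30, 10, 1.5, 0, 9, 30, 12.8, 1.9, 0.1, 11.6]
}}

```text
clock: 6.32
eef_pos: [499.9, 0.4, 144.9]
tool_rot: [-3.139, -0.0, 1.499]
force: [-0.0, 0.4, -2.6]
width: 42.6
gripper_force: 61.1
```

Request:
{"api": "arm_command", "payload": {
  "series": [30, 3.3, -0.2, 0, 3, 30, 6.6, -0.4, 0, 6, 30, 9.6, -0.5, 0, 8.6, 30, 12, -0.6, 0, 10.8, 30, 13, -0.7, 0.1, 11.6]
}}

```text
clock: 6.73
eef_pos: [501.8, 133.6, 143.5]
tool_rot: [-3.139, -0.001, 1.303]
force: [0.3, 0.2, -1.4]
width: 42.7
gripper_force: 61.1
```

Request:
{"api": "arm_command", "payload": {
  "series": [30, 0, 0, 0, 0, 30, 0, 0, 0.5, 0, 30, 0, 0, 1, 0, 30, 0, 0, 2, 0, 30, 0, 0, 3, 0]
}}

```text
clock: 7.15
eef_pos: [503.0, 127.2, 114.1]
tool_rot: [3.141, 0.0, 1.297]
force: [0.3, 0.1, -2.4]
width: 42.2
gripper_force: 61.1
```

```bash
python3 -c "
from h import *
import cv2
for i in range(3): p,d=viewer.get_image('scene')
s=monitor.read_state();e=s['eef_pos'];print(s['clock'],e,s['tool_rot'],s['force'],s['width'])
plan('c_red',11.5,1)
cv2.imwrite('pics/s6.png',cv2.resize(p[100:240,160:310,::-1],None,fx=4,fy=4,interpolation=cv2.INTER_CUBIC))
"
```

```text
7.3 [502.10278068 127.69029444 113.79232779] [-3.13930509e+00  1.54491015e-03  1.29718501e+00] [ 0.51790682 -0.8366604  -1.98206163] 42.31750754998637
[np.float64(0.13), np.float64(0.14), np.float64(10.23), np.float64(-0.04)]
```

View pics/s6.png

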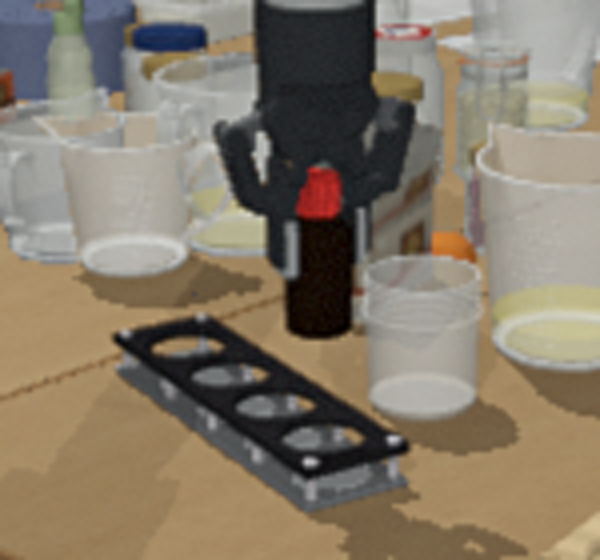

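The bottle is above the far right hole, clear of the beaker. Descend.

Request:
{"api": "arm_command", "payload": {
  "series": [30, 0.1, 0.1, 1, 0, 30, 0.1, 0.1, 2.5, 0, 30, 0.1, 0.1, 4, 0, 30, 0.1, 0.1, 5.3, 0, 30, 0.1, 0.1, 6, 0]
}}

```text
clock: 7.72
eef_pos: [503.7, 129.4, 53.5]
tool_rot: [-3.14, 0.001, 1.299]
force: [1.1, 1.1, -1.7]
width: 42.6
gripper_force: 61.1
```

Request:
{"api": "arm_command", "payload": {
  "series": [30, 0, 0, 0.8, 0, 30, 0, 0, 1.6, 0, 30, 0, 0, 2.4, 0, 30, 0, 0, 3, 0, 30, 0, 0, 3.2, 0]
}}

```text
clock: 8.13
eef_pos: [503.9, 129.4, 22.1]
tool_rot: [-3.141, 0.0, 1.299]
force: [-0.7, 0.1, -2.5]
width: 42.7
gripper_force: 61.1
```

Request:
{"api": "arm_command", "payload": {
  "series": [30, 0, 0, 0.2, 0, 30, 0, 0, 0.5, 0, 30, 0, 0, 0.8, 0, 30, 0, 0, 1, 0, 30, 0, 0, 1.0, 0]
}}

```text
clock: 8.55
eef_pos: [504.1, 129.5, 12.7]
tool_rot: [-3.141, 0.0, 1.299]
force: [-0.4, -0.5, -1.7]
width: 42.1
gripper_force: 61.1
```

Request:
{"api": "arm_command", "payload": {
  "series": [30, 0, 0, 0.05, 0, 30, 0, 0, 0.1, 0, 30, 0, 0, 0.15, 0, 30, 0, 0, 0.2, 0, 30, 0, 0, 0.2, 0]
}}

```text
clock: 8.97
eef_pos: [504.4, 129.6, 11.8]
tool_rot: [3.141, -0.001, 1.299]
force: [-1.5, -0.0, 6.2]
width: 42.2
gripper_force: 62.1
```

The foot is on the base board, with force turned to +6 N at the same z as at pick. Release, let the fingers open, then rise.

Request:
{"api": "arm_command", "payload": {
  "series": [100, 0, 0, 0, 0, 100, 0, 0, 0, 0, 100, 0, 0, 0, 0, 100, 0, 0, 0, 0, 100, 0, 0, 0, 0]
}}

```text
clock: 9.38
eef_pos: [504.3, 129.5, 11.0]
tool_rot: [3.142, -0.0, 1.299]
force: [-0.9, -0.4, -0.2]
width: 85.8
gripper_force: 0.0
```

Request:
{"api": "arm_command", "payload": {
  "series": [100, 0, 0, -1, 0, 100, 0, 0, -3, 0, 100, 0, 0, -6.5, 0, 100, 0, 0, -10, 0, 100, 0, 0, -12.5, 0]
}}

```text
clock: 9.8
eef_pos: [505.0, 129.2, 139.1]
tool_rot: [3.14, -0.001, 1.298]
force: [0.7, 0.8, -0.8]
width: 85.4
gripper_force: 0.0
```

```bash
python3 -c "
from h import *
import cv2
for i in range(3): p,d=viewer.get_image('scene')
s=monitor.read_state();e=s['eef_pos'];print(s['clock'],e,s['tool_rot'],s['force'],s['width'])
plan('s_blue',135,2)
cv2.imwrite('pics/s7.png',cv2.resize(p[100:240,160:310,::-1],None,fx=4,fy=4,interpolation=cv2.INTER_CUBIC))
"
```

```text
9.95 [505.78833731 129.9672298  138.46689133] [ 3.13760167e+00 -2.94510598e-03  1.29900571e+00] [-0.37249967 -0.26229976 -0.04416807] 84.87296318661373
[np.float64(-15.71), np.float64(4.47), np.float64(0.17), np.float64(-11.65)]
[np.float64(-16.28), np.float64(1.2), np.float64(0.17), np.float64(-11.65)]
```

View pics/s7.png

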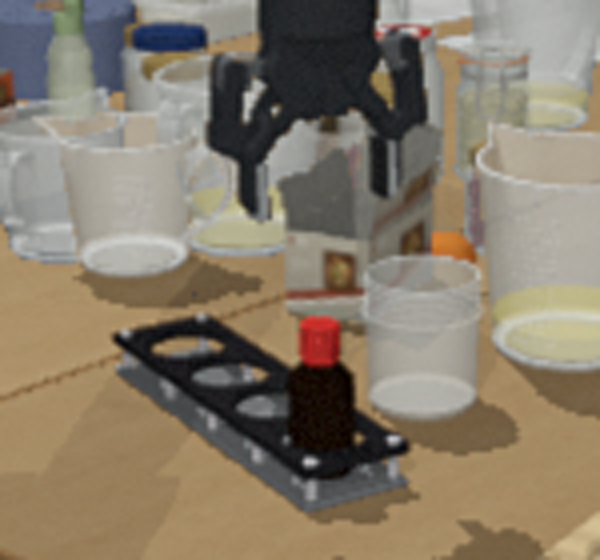

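Red stands fully down in the far right hole (cap at crop (320,340)). Now blue.

Request:
{"api": "arm_command", "payload": {
  "series": [100, -2, 0.6, 0, -1.5, 100, -5.2, 1.5, 0.1, -3.9, 100, -8.7, 2.5, 0.1, -6.5, 100, -12.2, 3.5, 0.2, -9, 100, -15.7, 4.5, 0.2, -11.7]
}}

```text
clock: 10.37
eef_pos: [504.1, -35.0, 132.9]
tool_rot: [-3.139, 0.0, 1.506]
force: [0.8, 0.4, 0.4]
width: 85.3
gripper_force: 0.0
```

Request:
{"api": "arm_command", "payload": {
  "series": [100, -3.6, 0.3, 0, -2.6, 100, -7.2, 0.5, 0.1, -5.2, 100, -10.8, 0.8, 0.1, -7.8, 100, -14.2, 1, 0.2, -10.2, 100, -16.3, 1.2, 0.2, -11.7]
}}

```text
clock: 10.78
eef_pos: [504.5, -201.6, 131.1]
tool_rot: [-3.139, 0.001, 1.705]
force: [0.1, 0.1, -0.6]
width: 85.4
gripper_force: 0.0
```

Request:
{"api": "arm_command", "payload": {
  "series": [100, 0, 0, 0, 0, 100, 0, 0, 0, 0, 100, 0, 0, 0, 0, 100, 0, 0, 1.5, 0, 100, 0, 0, 3, 0]
}}

```text
clock: 11.2
eef_pos: [507.2, -195.1, 101.9]
tool_rot: [3.14, -0.001, 1.71]
force: [-0.4, 1.1, -0.7]
width: 85.6
gripper_force: 0.0
```

```bash
python3 -c "
from h import *
for i in range(4): print(*tips())
plan('s_blue',10.5,1);print(monitor.read_state()['qd'].round(2))
"
```

```text
11.25 [ 504.9 -194.1   98.9] [[458.8, -194.1, 148.2], [459.2, -204.0, 148.7], [459.9, -206.0, 149.0]]
11.3 [ 504.7 -194.2   99.9] [[550.0, -185.0, 145.4], [547.5, -194.4, 146.3], [457.4, -195.2, 146.7]]
11.35 [ 505.5 -194.9  101. ] [[547.2, -178.7, 147.0], [547.4, -189.1, 147.3], [552.2, -186.2, 147.5]]
11.4 [ 506.2 -195.7  101.8] [[550.3, -182.1, 147.0], [457.1, -200.3, 148.3], [548.7, -185.6, 148.4]]
[np.float64(-0.1), np.float64(0.11), np.float64(9.13), np.float64(0.19)]
[ 0.01 -0.02  0.01 -0.02  0.   -0.    0.  ]
```

Request:
{"api": "arm_command", "payload": {
  "series": [100, 0, 0, 1, 0, 100, 0, 0, 2.5, 0, 100, 0, 0, 4, 0, 100, 0, 0, 5.5, 0, 100, 0, 0, 6.5, 0]
}}

```text
clock: 11.82
eef_pos: [506.2, -196.8, 36.0]
tool_rot: [-3.141, -0.0, 1.708]
force: [0.0, 1.0, -0.6]
width: 85.3
gripper_force: 0.0
```

Request:
{"api": "arm_command", "payload": {
  "series": [100, 0, 0, 1, 0, 100, 0, 0, 2, 0, 100, 0, 0, 2.7, 0, 100, 0, 0, 2.7, 0, 100, 0, 0, 2.7, 0]
}}

```text
clock: 12.23
eef_pos: [506.3, -197.3, 9.8]
tool_rot: [-3.141, -0.0, 1.707]
force: [0.1, -0.4, -0.4]
width: 85.5
gripper_force: 0.0
```

Request:
{"api": "arm_command", "payload": {
  "series": [30, 0, 0, 0, 0, 30, 0, 0, 0, 0, 30, 0, 0, 0, 0, 30, 0, 0, 0, 0, 30, 0, 0, 0, 0]
}}

```text
clock: 12.65
eef_pos: [507.4, -197.5, 10.9]
tool_rot: [3.14, 0.001, 1.707]
force: [0.5, -0.0, 5.2]
width: 43.1
gripper_force: 60.0
```

Gripped. Lift.

Request:
{"api": "arm_command", "payload": {
  "series": [30, 0, 0, -0.3, 0, 30, 0, 0, -0.9, 0, 30, 0, 0, -1.8, 0, 30, 0, 0, -3, 0, 30, 0, 0, -4, 0]
}}

```text
clock: 13.07
eef_pos: [506.2, -197.3, 51.1]
tool_rot: [-3.142, 0.0, 1.707]
force: [-0.3, 0.7, -1.0]
width: 43.0
gripper_force: 60.9
```

Request:
{"api": "arm_command", "payload": {
  "series": [30, 0, 0, -1.8, 0, 30, 0, 0, -4, 0, 30, 0, 0, -6.2, 0, 30, 0, 0, -8.2, 0, 30, 0, 0, -9.6, 0]
}}

```text
clock: 13.48
eef_pos: [506.8, -197.6, 148.6]
tool_rot: [3.139, 0.001, 1.707]
force: [0.8, -0.3, -2.2]
width: 42.7
gripper_force: 61.1
```

```bash
python3 -c "
from h import *
for i in range(3): viewer.get_image('scene')
s=monitor.read_state();print(s['eef_pos'],s['force'],s['width'])
plan('c_blue',147,3)
"
```

```text
[ 507.00437134 -197.47424671  147.26874903] [-0.07649944 -0.03657428 -2.70229006] 42.71877265469105
[np.float64(12.8), np.float64(2.25), np.float64(0.01), np.float64(7.82)]
[np.float64(12.99), np.float64(0.49), np.float64(0.01), np.float64(7.82)]
[np.float64(12.93), np.float64(-1.29), np.float64(0.01), np.float64(7.82)]
```

Request:
{"api": "arm_command", "payload": {
  "series": [30, 1.3, 0.2, 0, 0.8, 30, 3.8, 0.7, 0, 2.3, 30, 6.8, 1.2, 0, 4.1, 30, 9.9, 1.7, 0, 6, 30, 12.8, 2.3, 0, 7.8]
}}

```text
clock: 14.05
eef_pos: [510.1, -65.7, 144.7]
tool_rot: [-3.138, -0.001, 1.569]
force: [1.7, 0.2, -1.6]
width: 42.7
gripper_force: 61.1
```

Request:
{"api": "arm_command", "payload": {
  "series": [30, 2.6, 0.1, 0, 1.6, 30, 5.2, 0.2, 0, 3.1, 30, 7.8, 0.3, 0, 4.7, 30, 10.4, 0.4, 0, 6.3, 30, 13, 0.5, 0, 7.8]
}}

```text
clock: 14.47
eef_pos: [515.4, 63.9, 144.8]
tool_rot: [-3.139, 0.001, 1.433]
force: [0.2, 1.2, -1.6]
width: 42.9
gripper_force: 61.1
```

Request:
{"api": "arm_command", "payload": {
  "series": [30, 3.3, -0.3, 0, 2, 30, 6.6, -0.7, 0, 4, 30, 9.6, -1, 0, 5.8, 30, 12, -1.2, 0, 7.2, 30, 12.9, -1.3, 0, 7.8]
}}

```text
clock: 14.88
eef_pos: [519.7, 197.4, 144.3]
tool_rot: [-3.139, -0.001, 1.304]
force: [0.2, 0.4, -1.3]
width: 42.4
gripper_force: 61.1
```

Request:
{"api": "arm_command", "payload": {
  "series": [30, 0, 0, 0, 0, 30, 0, 0, 0, 0, 30, 0, 0, 0, 0, 30, 0, 0, 0, 0, 30, 0, 0, 0, 0]
}}

```text
clock: 15.3
eef_pos: [521.5, 190.3, 146.1]
tool_rot: [3.142, 0.0, 1.296]
force: [0.8, 0.2, -1.5]
width: 42.6
gripper_force: 61.1
```

```bash
python3 -c "
from h import *
for i in range(3): viewer.get_image('scene')
s=monitor.read_state();print(s['eef_pos'],s['force'],s['width'])
plan('c_blue',11.9,1)
"
```

```text
[521.50021309 191.41019971 146.15896812] [ 0.63265772  0.89772071 -2.00240379] 42.81217059176777
[np.float64(0.08), np.float64(-0.01), np.float64(13.43), np.float64(-0.02)]
```

Request:
{"api": "arm_command", "payload": {
  "series": [30, 0.1, 0, 1, 0, 30, 0.1, 0, 3, 0, 30, 0.1, 0, 5.5, 0, 30, 0.1, 0, 8, 0, 30, 0.1, 0, 9.5, 0]
}}

```text
clock: 15.87
eef_pos: [520.0, 192.9, 48.2]
tool_rot: [-3.139, 0.002, 1.299]
force: [0.4, 0.2, -3.0]
width: 42.4
gripper_force: 61.1
```

Request:
{"api": "arm_command", "payload": {
  "series": [30, 0, 0, 0.8, 0, 30, 0, 0, 1.6, 0, 30, 0, 0, 2.4, 0, 30, 0, 0, 2.9, 0, 30, 0, 0, 3, 0]
}}

```text
clock: 16.28
eef_pos: [521.5, 193.2, 20.5]
tool_rot: [-3.141, 0.0, 1.299]
force: [-0.2, 0.6, -1.6]
width: 42.7
gripper_force: 61.2
```

Request:
{"api": "arm_command", "payload": {
  "series": [30, 0, 0, 0.2, 0, 30, 0, 0, 0.5, 0, 30, 0, 0, 0.7, 0, 30, 0, 0, 0.9, 0, 30, 0, 0, 0.9, 0]
}}

```text
clock: 16.7
eef_pos: [521.5, 193.3, 11.8]
tool_rot: [-3.141, 0.0, 1.299]
force: [-0.6, 0.5, -1.3]
width: 42.7
gripper_force: 61.2
```

Request:
{"api": "arm_command", "payload": {
  "series": [30, 0, 0, 0.05, 0, 30, 0, 0, 0.1, 0, 30, 0, 0, 0.15, 0, 30, 0, 0, 0.2, 0, 30, 0, 0, 0.2, 0]
}}

```text
clock: 17.12
eef_pos: [521.8, 193.3, 10.9]
tool_rot: [3.141, -0.001, 1.299]
force: [-2.2, 0.0, 5.6]
width: 42.6
gripper_force: 61.8
```

The foot has touched down. Release and rise.

Request:
{"api": "arm_command", "payload": {
  "series": [100, 0, 0, 0, 0, 100, 0, 0, 0, 0, 100, 0, 0, 0, 0, 100, 0, 0, 0, 0, 100, 0, 0, 0, 0]
}}

```text
clock: 17.53
eef_pos: [521.6, 193.2, 9.9]
tool_rot: [3.142, -0.0, 1.299]
force: [0.6, 1.1, -0.3]
width: 85.6
gripper_force: 0.0
```

Request:
{"api": "arm_command", "payload": {
  "series": [100, 0, 0, -1, 0, 100, 0, 0, -3, 0, 100, 0, 0, -6.5, 0, 100, 0, 0, -10, 0, 100, 0, 0, -12.5, 0]
}}

```text
clock: 17.95
eef_pos: [522.5, 193.0, 138.2]
tool_rot: [3.139, -0.001, 1.298]
force: [2.2, 0.4, -0.6]
width: 85.3
gripper_force: 0.0
```

```bash
cat >> h.py <<'E'
def caps(n="scene"):
    "cap centres by hue: median point of each cap's cloud"
    import cv2
    p,d=viewer.get_image(n);h=cv2.cvtColor(p,cv2.COLOR_RGB2HSV).astype(int);C=cloud(n,d)
    for c,H in dict(red=0,yellow=28,blue=108,green=62).items():
        m=(abs((h[...,0]-H+90)%180-90)<9)&(h[...,1]>130)&(h[...,2]>60)&(C[...,2]>75)&(C[...,2]<122)&(C[...,0]<600)&(C[...,0]>430)&(d>0)
        if m.sum(): print(c,m.sum(),np.median(C[m],0).round(0),"top",np.percentile(C[m][:,2],95).round(0))
E
python3 -c "
from h import *
for i in range(2): viewer.get_image('scene')
caps();s=monitor.read_state();print(s['eef_pos'],s['width'])
plan('s_green',135,3)
"
```

```text
red 126 [496. 124. 100.] top 111.0
yellow 210 [ 515. -332.  102.] top 111.0
blue 104 [515. 187. 100.] top 111.0
green 153 [ 508. -267.  102.] top 111.0
[523.14636202 193.7575926  137.64588203] 85.48387459347654
[np.float64(-14.69), np.float64(3.86), np.float64(0.09), np.float64(-7.77)]
[np.float64(-15.08), np.float64(1.84), np.float64(0.09), np.float64(-7.77)]
[np.float64(-15.19), np.float64(-0.22), np.float64(0.09), np.float64(-7.77)]
```

Red and blue are both down, cap tops at 111 mm. Now green.

Request:
{"api": "arm_command", "payload": {
  "series": [100, -2, 0.5, 0, -1, 100, -5, 1.3, 0, -2.6, 100, -8.2, 2.2, 0.1, -4.3, 100, -11.5, 3, 0.1, -6, 100, -14.7, 3.9, 0.1, -7.8]
}}

```text
clock: 18.52
eef_pos: [518.1, 39.8, 133.0]
tool_rot: [-3.139, 0.001, 1.437]
force: [-0.3, -0.5, -0.1]
width: 85.4
gripper_force: 0.0
```

Request:
{"api": "arm_command", "payload": {
  "series": [100, -3, 0.4, 0, -1.6, 100, -6, 0.7, 0, -3.1, 100, -9, 1.1, 0, -4.7, 100, -12, 1.5, 0.1, -6.2, 100, -15.1, 1.8, 0.1, -7.8]
}}

```text
clock: 18.93
eef_pos: [515.9, -111.8, 131.9]
tool_rot: [-3.139, -0.001, 1.573]
force: [0.4, 0.3, -0.1]
width: 85.3
gripper_force: 0.0
```

Request:
{"api": "arm_command", "payload": {
  "series": [100, -3.5, 0, 0, -1.8, 100, -7, -0.1, 0, -3.6, 100, -10.5, -0.1, 0.1, -5.4, 100, -13.5, -0.2, 0.1, -7, 100, -15.2, -0.2, 0.1, -7.8]
}}

```text
clock: 19.35
eef_pos: [513.0, -267.4, 131.0]
tool_rot: [-3.139, 0.001, 1.704]
force: [0.7, 0.1, 0.3]
width: 85.3
gripper_force: 0.0
```

Request:
{"api": "arm_command", "payload": {
  "series": [100, 0, 0, 0, 0, 100, 0, 0, 0, 0, 100, 0, 0, 0, 0, 100, 0, 0, 1.5, 0, 100, 0, 0, 3, 0]
}}

```text
clock: 19.77
eef_pos: [516.1, -260.8, 102.0]
tool_rot: [3.14, -0.001, 1.71]
force: [-0.6, 0.3, -1.0]
width: 85.4
gripper_force: 0.0
```

```bash
python3 -c "
from h import *
for i in range(6): viewer.get_image('scene')
print(monitor.read_state()['eef_pos']);plan('s_green',10.5,1)
"
```

```text
[ 515.72857805 -262.3800623   102.69236679]
[np.float64(0.03), np.float64(0.07), np.float64(9.22), np.float64(0.14)]
```

Request:
{"api": "arm_command", "payload": {
  "series": [100, 0, 0.1, 1, 0, 100, 0, 0.1, 2.5, 0, 100, 0, 0.1, 4, 0, 100, 0, 0.1, 5.5, 0, 100, 0, 0.1, 6.5, 0]
}}

```text
clock: 20.48
eef_pos: [515.7, -262.4, 35.7]
tool_rot: [-3.141, -0.001, 1.707]
force: [0.7, 1.1, 1.0]
width: 85.4
gripper_force: 0.0
```

Request:
{"api": "arm_command", "payload": {
  "series": [100, 0, 0, 1, 0, 100, 0, 0, 2, 0, 100, 0, 0, 2.7, 0, 100, 0, 0, 2.7, 0, 100, 0, 0, 2.7, 0]
}}

```text
clock: 20.9
eef_pos: [515.9, -262.8, 9.8]
tool_rot: [-3.141, -0.0, 1.707]
force: [0.9, 0.5, 0.2]
width: 85.3
gripper_force: 0.0
```

Request:
{"api": "arm_command", "payload": {
  "series": [30, 0, 0, 0, 0, 30, 0, 0, 0, 0, 30, 0, 0, 0, 0, 30, 0, 0, 0, 0, 30, 0, 0, 0, 0]
}}

```text
clock: 21.32
eef_pos: [516.9, -263.1, 10.9]
tool_rot: [3.14, 0.001, 1.707]
force: [0.5, 0.9, 5.7]
width: 43.1
gripper_force: 60.5
```

Request:
{"api": "arm_command", "payload": {
  "series": [30, 0, 0, -0.3, 0, 30, 0, 0, -0.9, 0, 30, 0, 0, -1.8, 0, 30, 0, 0, -3, 0, 30, 0, 0, -4, 0]
}}

```text
clock: 21.73
eef_pos: [516.1, -262.9, 51.4]
tool_rot: [3.141, 0.0, 1.707]
force: [0.4, -0.1, -1.8]
width: 42.9
gripper_force: 61.0
```

Request:
{"api": "arm_command", "payload": {
  "series": [30, 0, 0, -1.8, 0, 30, 0, 0, -4, 0, 30, 0, 0, -6.2, 0, 30, 0, 0, -8.2, 0, 30, 0, 0, -9.6, 0]
}}

```text
clock: 22.15
eef_pos: [516.8, -263.3, 149.1]
tool_rot: [3.139, 0.002, 1.707]
force: [-0.5, -0.6, -0.9]
width: 43.1
gripper_force: 61.2
```

```bash
python3 -c "
from h import *
for i in range(3): viewer.get_image('scene')
s=monitor.read_state();print(s['eef_pos'],s['force'],s['width'])
plan('c_green',147,4)
"
```

```text
[ 516.80874548 -263.17426768  147.63644497] [ 0.3695376   0.49260821 -2.53399217] 42.89103392832308
[np.float64(12.77), np.float64(2.32), np.float64(0.02), np.float64(5.86)]
[np.float64(12.95), np.float64(1.01), np.float64(0.02), np.float64(5.86)]
[np.float64(12.98), np.float64(-0.32), np.float64(0.02), np.float64(5.86)]
[np.float64(12.88), np.float64(-1.65), np.float64(0.02), np.float64(5.86)]
```

Request:
{"api": "arm_command", "payload": {
  "series": [30, 1.3, 0.2, 0, 0.6, 30, 3.8, 0.7, 0, 1.8, 30, 6.8, 1.2, 0, 3.1, 30, 9.9, 1.8, 0, 4.5, 30, 12.8, 2.3, 0, 5.9]
}}

```text
clock: 22.72
eef_pos: [520.3, -130.9, 144.8]
tool_rot: [-3.139, -0.001, 1.603]
force: [0.9, 0.4, -1.3]
width: 42.9
gripper_force: 61.1
```

Request:
{"api": "arm_command", "payload": {
  "series": [30, 2.6, 0.2, 0, 1.2, 30, 5.2, 0.4, 0, 2.3, 30, 7.8, 0.6, 0, 3.5, 30, 10.4, 0.8, 0, 4.7, 30, 12.9, 1, 0, 5.9]
}}

```text
clock: 23.13
eef_pos: [525.9, -2.0, 144.9]
tool_rot: [-3.139, 0.0, 1.5]
force: [0.1, 0.3, -2.0]
width: 43.2
gripper_force: 61.1
```

Request:
{"api": "arm_command", "payload": {
  "series": [30, 2.6, -0.1, 0, 1.2, 30, 5.2, -0.1, 0, 2.3, 30, 7.8, -0.2, 0, 3.5, 30, 10.4, -0.2, 0, 4.7, 30, 13, -0.3, 0, 5.9]
}}

```text
clock: 23.55
eef_pos: [532.2, 127.5, 144.9]
tool_rot: [-3.14, 0.001, 1.397]
force: [1.0, -0.1, -1.6]
width: 43.1
gripper_force: 61.1
```

Request:
{"api": "arm_command", "payload": {
  "series": [30, 3.3, -0.4, 0, 1.5, 30, 6.6, -0.8, 0, 3, 30, 9.6, -1.2, 0, 4.4, 30, 12, -1.5, 0, 5.4, 30, 12.9, -1.7, 0, 5.8]
}}

```text
clock: 23.97
eef_pos: [537.0, 261.6, 144.3]
tool_rot: [-3.139, -0.001, 1.302]
force: [-0.1, 0.2, -2.1]
width: 43.0
gripper_force: 61.1
```

Request:
{"api": "arm_command", "payload": {
  "series": [30, 0, 0, 0, 0, 30, 0, 0, 0, 0, 30, 0, 0, 0, 0, 30, 0, 0, 0, 0, 30, 0, 0, 0, 0]
}}

```text
clock: 24.38
eef_pos: [538.9, 254.3, 146.1]
tool_rot: [3.141, 0.001, 1.294]
force: [-0.7, 0.3, -1.9]
width: 42.5
gripper_force: 61.1
```

```bash
python3 -c "
from h import *
for i in range(6): viewer.get_image('scene')
s=monitor.read_state();print(s['eef_pos'],s['force'],s['width'])
plan('c_green',11.9,1)
"
```

```text
[538.61131255 256.11411342 146.07590134] [ 0.82947781  0.31490444 -1.98929316] 42.6447263097353
[np.float64(-0.02), np.float64(0.09), np.float64(13.42), np.float64(-0.06)]
```

Request:
{"api": "arm_command", "payload": {
  "series": [30, 0, 0.1, 1, 0, 30, 0, 0.1, 3, 0, 30, 0, 0.1, 5.5, 0, 30, 0, 0.1, 8, 0, 30, 0, 0.1, 9.5, 0]
}}

```text
clock: 25.1
eef_pos: [537.8, 255.6, 47.9]
tool_rot: [-3.139, 0.002, 1.297]
force: [-0.4, 0.3, -2.0]
width: 42.8
gripper_force: 61.2
```

Request:
{"api": "arm_command", "payload": {
  "series": [30, 0, 0, 0.8, 0, 30, 0, 0, 1.6, 0, 30, 0, 0, 2.4, 0, 30, 0, 0, 2.9, 0, 30, 0, 0, 3, 0]
}}

```text
clock: 25.52
eef_pos: [539.4, 256.0, 20.5]
tool_rot: [-3.141, 0.0, 1.297]
force: [0.2, -0.2, -0.9]
width: 43.0
gripper_force: 61.2
```

Request:
{"api": "arm_command", "payload": {
  "series": [30, 0, 0, 0.2, 0, 30, 0, 0, 0.5, 0, 30, 0, 0, 0.7, 0, 30, 0, 0, 0.8, 0, 30, 0, 0, 0.9, 0]
}}

```text
clock: 25.93
eef_pos: [539.6, 256.2, 12.1]
tool_rot: [3.141, -0.0, 1.297]
force: [-0.1, -0.1, -1.5]
width: 42.6
gripper_force: 61.2
```

Request:
{"api": "arm_command", "payload": {
  "series": [30, 0, 0, 0.05, 0, 30, 0, 0, 0.1, 0, 30, 0, 0, 0.15, 0, 30, 0, 0, 0.2, 0, 30, 0, 0, 0.2, 0]
}}

```text
clock: 26.35
eef_pos: [539.7, 256.2, 10.9]
tool_rot: [3.142, -0.001, 1.297]
force: [-1.6, 0.1, 4.4]
width: 43.2
gripper_force: 61.8
```

The foot has touched down. Release and rise.

Request:
{"api": "arm_command", "payload": {
  "series": [100, 0, 0, 0, 0, 100, 0, 0, 0, 0, 100, 0, 0, 0, 0, 100, 0, 0, 0, 0, 100, 0, 0, 0, 0]
}}

```text
clock: 26.77
eef_pos: [539.5, 256.1, 9.9]
tool_rot: [-3.142, -0.0, 1.297]
force: [-0.1, 0.9, 0.6]
width: 85.4
gripper_force: 0.0
```

Request:
{"api": "arm_command", "payload": {
  "series": [100, 0, 0, -1, 0, 100, 0, 0, -3, 0, 100, 0, 0, -6.5, 0, 100, 0, 0, -10, 0, 100, 0, 0, -12.5, 0]
}}

```text
clock: 27.18
eef_pos: [540.6, 256.0, 138.4]
tool_rot: [3.139, -0.002, 1.296]
force: [0.3, -0.7, 0.1]
width: 85.6
gripper_force: 0.0
```

```bash
python3 -c "
from h import *
for i in range(3): viewer.get_image('scene')
caps();s=monitor.read_state();print(s['eef_pos'],s['width'])
plan('s_yellow',135,4)
"
```

```text
red 124 [495. 123. 100.] top 111.0
yellow 211 [ 515. -331.  102.] top 111.0
blue 109 [515. 187. 100.] top 111.0
green 87 [532. 247.  99.] top 110.0
[539.70270564 256.35573995 136.06516868] 85.60677751382508
[np.float64(-14.15), np.float64(3.6), np.float64(0.03), np.float64(-5.85)]
[np.float64(-14.44), np.float64(2.14), np.float64(0.03), np.float64(-5.85)]
[np.float64(-14.59), np.float64(0.65), np.float64(0.03), np.float64(-5.85)]
[np.float64(-14.58), np.float64(-0.84), np.float64(0.03), np.float64(-5.85)]
```

Green is down. Now yellow.

Request:
{"api": "arm_command", "payload": {
  "series": [100, -2, 0.5, 0, -0.8, 100, -5, 1.3, 0, -2, 100, -8, 2, 0, -3.3, 100, -11.1, 2.8, 0, -4.6, 100, -14.2, 3.6, 0, -5.9]
}}

```text
clock: 27.8
eef_pos: [534.2, 108.2, 133.5]
tool_rot: [-3.139, 0.001, 1.402]
force: [-0.2, -0.4, 0.1]
width: 85.3
gripper_force: 0.0
```

Request:
{"api": "arm_command", "payload": {
  "series": [100, -2.9, 0.4, 0, -1.2, 100, -5.8, 0.9, 0, -2.3, 100, -8.7, 1.3, 0, -3.5, 100, -11.6, 1.7, 0, -4.7, 100, -14.4, 2.1, 0, -5.9]
}}

```text
clock: 28.22
eef_pos: [530.4, -37.3, 133.6]
tool_rot: [-3.138, 0.0, 1.504]
force: [0.3, -0.5, -0.2]
width: 85.4
gripper_force: 0.0
```

Request:
{"api": "arm_command", "payload": {
  "series": [100, -2.9, 0.1, 0, -1.2, 100, -5.8, 0.3, 0, -2.3, 100, -8.7, 0.4, 0, -3.5, 100, -11.6, 0.5, 0, -4.7, 100, -14.6, 0.7, 0, -5.9]
}}

```text
clock: 28.63
eef_pos: [527.5, -182.6, 133.5]
tool_rot: [-3.138, -0.002, 1.607]
force: [0.5, 0.4, 0.0]
width: 85.1
gripper_force: 0.0
```

Request:
{"api": "arm_command", "payload": {
  "series": [100, -3.4, -0.2, 0, -1.4, 100, -6.8, -0.4, 0, -2.7, 100, -10.2, -0.6, 0, -4.1, 100, -13, -0.7, 0, -5.2, 100, -14.6, -0.8, 0, -5.9]
}}

```text
clock: 29.05
eef_pos: [524.0, -332.4, 133.5]
tool_rot: [-3.139, 0.001, 1.706]
force: [0.4, 0.3, 0.3]
width: 85.7
gripper_force: 0.0
```

Request:
{"api": "arm_command", "payload": {
  "series": [100, 0, 0, 0, 0, 100, 0, 0, 0, 0, 100, 0, 0, 0, 0, 100, 0, 0, 1.5, 0, 100, 0, 0, 3, 0]
}}

```text
clock: 29.47
eef_pos: [527.4, -326.0, 105.0]
tool_rot: [3.14, -0.001, 1.712]
force: [-0.1, 0.1, -0.2]
width: 85.7
gripper_force: 0.0
```

```bash
python3 -c "
from h import *
for i in range(6): viewer.get_image('scene')
print(monitor.read_state()['eef_pos']);plan('s_yellow',10.5,1)
"
```

```text
[ 526.93506723 -327.72323641  105.75408459]
[np.float64(0.04), np.float64(-0.16), np.float64(9.53), np.float64(0.24)]
```

Request:
{"api": "arm_command", "payload": {
  "series": [100, 0, -0.1, 1, 0, 100, 0, -0.1, 2.5, 0, 100, 0, -0.1, 4, 0, 100, 0, -0.1, 5.5, 0, 100, 0, -0.1, 6.8, 0]
}}

```text
clock: 30.18
eef_pos: [525.1, -328.2, 36.0]
tool_rot: [-3.142, -0.0, 1.709]
force: [-0.4, 0.7, -0.8]
width: 85.3
gripper_force: 0.0
```

Request:
{"api": "arm_command", "payload": {
  "series": [100, 0, 0, 1, 0, 100, 0, 0, 2, 0, 100, 0, 0, 2.7, 0, 100, 0, 0, 2.7, 0, 100, 0, 0, 2.7, 0]
}}

```text
clock: 30.6
eef_pos: [525.2, -328.4, 9.8]
tool_rot: [-3.141, -0.0, 1.709]
force: [-0.3, -0.4, -0.4]
width: 85.5
gripper_force: 0.0
```

Request:
{"api": "arm_command", "payload": {
  "series": [30, 0, 0, 0, 0, 30, 0, 0, 0, 0, 30, 0, 0, 0, 0, 30, 0, 0, 0, 0, 30, 0, 0, 0, 0]
}}

```text
clock: 31.02
eef_pos: [525.4, -328.6, 10.9]
tool_rot: [3.141, 0.0, 1.709]
force: [-1.7, 0.9, 5.4]
width: 43.0
gripper_force: 61.0
```

Request:
{"api": "arm_command", "payload": {
  "series": [30, 0, 0, -0.3, 0, 30, 0, 0, -0.9, 0, 30, 0, 0, -1.8, 0, 30, 0, 0, -3, 0, 30, 0, 0, -4, 0]
}}

```text
clock: 31.43
eef_pos: [525.5, -328.5, 51.4]
tool_rot: [3.141, 0.0, 1.709]
force: [-0.0, -1.1, -2.1]
width: 43.1
gripper_force: 61.0
```

Request:
{"api": "arm_command", "payload": {
  "series": [30, 0, 0, -1.8, 0, 30, 0, 0, -4, 0, 30, 0, 0, -6.2, 0, 30, 0, 0, -8.2, 0, 30, 0, 0, -9.6, 0]
}}

```text
clock: 31.85
eef_pos: [526.1, -329.0, 149.3]
tool_rot: [3.139, 0.002, 1.709]
force: [1.3, -0.2, -2.3]
width: 43.0
gripper_force: 61.2
```

```bash
python3 -c "
from h import *
for i in range(3): viewer.get_image('scene')
s=monitor.read_state();print(s['eef_pos'],s['force'],s['width'])
plan('c_yellow',147,5)
"
```

```text
[ 526.08782536 -328.84826143  147.81807184] [-0.27104977 -0.28516864 -1.09059133] 42.982892439466106
[np.float64(12.75), np.float64(2.4), np.float64(0.02), np.float64(4.71)]
[np.float64(12.91), np.float64(1.35), np.float64(0.02), np.float64(4.71)]
[np.float64(12.97), np.float64(0.28), np.float64(0.02), np.float64(4.71)]
[np.float64(12.95), np.float64(-0.79), np.float64(0.02), np.float64(4.71)]
[np.float64(12.85), np.float64(-1.85), np.float64(0.02), np.float64(4.71)]
```

Request:
{"api": "arm_command", "payload": {
  "series": [30, 1.3, 0.2, 0, 0.5, 30, 3.8, 0.7, 0, 1.4, 30, 6.8, 1.3, 0, 2.5, 30, 9.9, 1.9, 0, 3.7, 30, 12.8, 2.4, 0, 4.7]
}}

```text
clock: 32.42
eef_pos: [530.1, -194.8, 144.5]
tool_rot: [-3.139, -0.002, 1.626]
force: [-0.4, 0.7, -2.7]
width: 42.9
gripper_force: 61.2
```

Request:
{"api": "arm_command", "payload": {
  "series": [30, 2.6, 0.3, 0, 0.9, 30, 5.2, 0.5, 0, 1.9, 30, 7.8, 0.8, 0, 2.8, 30, 10.4, 1.1, 0, 3.8, 30, 12.9, 1.4, 0, 4.7]
}}

```text
clock: 32.83
eef_pos: [536.4, -65.7, 144.7]
tool_rot: [-3.138, -0.001, 1.545]
force: [-0.4, 0.3, -2.2]
width: 42.4
gripper_force: 61.2
```

Request:
{"api": "arm_command", "payload": {
  "series": [30, 2.6, 0.1, 0, 0.9, 30, 5.2, 0.1, 0, 1.9, 30, 7.8, 0.2, 0, 2.8, 30, 10.4, 0.2, 0, 3.8, 30, 13, 0.3, 0, 4.7]
}}

```text
clock: 33.25
eef_pos: [542.4, 63.5, 144.6]
tool_rot: [-3.138, 0.0, 1.462]
force: [0.9, 0.4, -2.2]
width: 42.7
gripper_force: 61.2
```

Request:
{"api": "arm_command", "payload": {
  "series": [30, 2.6, -0.2, 0, 0.9, 30, 5.2, -0.3, 0, 1.9, 30, 7.8, -0.5, 0, 2.8, 30, 10.4, -0.6, 0, 3.8, 30, 12.9, -0.8, 0, 4.7]
}}

```text
clock: 33.67
eef_pos: [548.4, 192.6, 144.5]
tool_rot: [-3.139, 0.001, 1.381]
force: [0.4, -0.1, -1.5]
width: 43.1
gripper_force: 61.2
```

Request:
{"api": "arm_command", "payload": {
  "series": [30, 3.3, -0.5, 0, 1.2, 30, 6.6, -0.9, 0, 2.4, 30, 9.6, -1.4, 0, 3.5, 30, 12, -1.7, 0, 4.4, 30, 12.9, -1.9, 0, 4.7]
}}

```text
clock: 34.08
eef_pos: [553.1, 326.8, 143.9]
tool_rot: [-3.138, -0.001, 1.304]
force: [-0.1, 0.7, -1.4]
width: 43.0
gripper_force: 61.3
```

Request:
{"api": "arm_command", "payload": {
  "series": [30, 0, 0, 0, 0, 30, 0, 0, 0, 0, 30, 0, 0, 0, 0, 30, 0, 0, 0, 0, 30, 0, 0, 0, 0]
}}

```text
clock: 34.5
eef_pos: [556.5, 318.6, 146.2]
tool_rot: [3.142, 0.001, 1.296]
force: [-0.1, -0.1, -3.3]
width: 42.9
gripper_force: 61.3
```

```bash
python3 -c "
from h import *
for i in range(6): viewer.get_image('scene')
s=monitor.read_state();print(s['eef_pos'],s['force'],s['width'])
plan('c_yellow',11.9,1)
"
```

```text
[556.22869573 320.37437462 146.09350333] [ 0.29927504 -0.37268065 -1.42062528] 43.127510158198845
[np.float64(-0.08), np.float64(0.12), np.float64(13.42), np.float64(0.03)]
```

Request:
{"api": "arm_command", "payload": {
  "series": [30, -0.1, 0.1, 1, 0, 30, -0.1, 0.1, 3, 0, 30, -0.1, 0.1, 5.5, 0, 30, -0.1, 0.1, 8, 0, 30, -0.1, 0.1, 9.5, 0]
}}

```text
clock: 35.22
eef_pos: [555.1, 318.6, 47.7]
tool_rot: [-3.139, 0.003, 1.299]
force: [-0.3, 0.1, -2.5]
width: 43.0
gripper_force: 61.3
```

Request:
{"api": "arm_command", "payload": {
  "series": [30, 0, 0, 0.8, 0, 30, 0, 0, 1.6, 0, 30, 0, 0, 2.4, 0, 30, 0, 0, 2.9, 0, 30, 0, 0, 3, 0]
}}

```text
clock: 35.63
eef_pos: [556.7, 319.3, 20.5]
tool_rot: [-3.141, 0.0, 1.299]
force: [0.2, 0.5, -2.2]
width: 42.6
gripper_force: 61.3
```

Request:
{"api": "arm_command", "payload": {
  "series": [30, 0, 0, 0.2, 0, 30, 0, 0, 0.5, 0, 30, 0, 0, 0.7, 0, 30, 0, 0, 0.8, 0, 30, 0, 0, 0.9, 0]
}}

```text
clock: 36.05
eef_pos: [556.9, 319.5, 12.1]
tool_rot: [3.141, -0.0, 1.299]
force: [-0.2, 0.4, -1.7]
width: 43.2
gripper_force: 61.3
```

Request:
{"api": "arm_command", "payload": {
  "series": [30, 0, 0, 0.05, 0, 30, 0, 0, 0.1, 0, 30, 0, 0, 0.15, 0, 30, 0, 0, 0.2, 0, 30, 0, 0, 0.2, 0]
}}

```text
clock: 36.47
eef_pos: [556.9, 319.5, 10.9]
tool_rot: [-3.142, -0.001, 1.299]
force: [-2.6, -0.1, 5.0]
width: 42.5
gripper_force: 62.2
```

Request:
{"api": "arm_command", "payload": {
  "series": [100, 0, 0, 0, 0, 100, 0, 0, 0, 0, 100, 0, 0, 0, 0, 100, 0, 0, 0, 0, 100, 0, 0, 0, 0]
}}

```text
clock: 36.88
eef_pos: [556.9, 319.4, 9.9]
tool_rot: [3.142, -0.0, 1.299]
force: [-0.5, 0.6, -0.3]
width: 85.2
gripper_force: 0.0
```

Request:
{"api": "arm_command", "payload": {
  "series": [100, 0, 0, -1, 0, 100, 0, 0, -3, 0, 100, 0, 0, -6.5, 0, 100, 0, 0, -10, 0, 100, 0, 0, -13, 0]
}}

```text
clock: 37.3
eef_pos: [557.3, 319.2, 142.8]
tool_rot: [3.14, -0.001, 1.298]
force: [-0.6, 0.2, 0.3]
width: 85.5
gripper_force: 0.0
```

Request:
{"api": "arm_command", "payload": {
  "series": [100, 0, 0, 0, 0, 100, 0, 0, 0, 0, 100, 0, 0, 0, 0, 100, 0, 0, 0, 0, 100, 0, 0, 0, 0]
}}

```text
clock: 37.72
eef_pos: [555.8, 319.0, 138.6]
tool_rot: [-3.14, 0.002, 1.299]
force: [0.0, -0.2, 0.2]
width: 85.5
gripper_force: 0.0
```

```bash
python3 -c "
from h import *
import cv2
caps();p,d=viewer.get_image('scene');s=monitor.read_state();print(s['clock'],s['eef_pos'],s['width'],s['force'])
cv2.imwrite('pics/s8.png',cv2.resize(p[100:300,160:440,::-1],None,fx=2.8,fy=2.8,interpolation=cv2.INTER_CUBIC))
"
```

```text
red 122 [495. 123. 101.] top 111.0
yellow 99 [548. 312.  98.] top 111.0
blue 103 [515. 187.  99.] top 111.0
green 92 [532. 248.  99.] top 111.0
37.8167 [556.20239922 318.96462865 138.8234406 ] 85.70297015746732 [-0.43011422  1.01874173 -0.01350791]
```

View pics/s8.png

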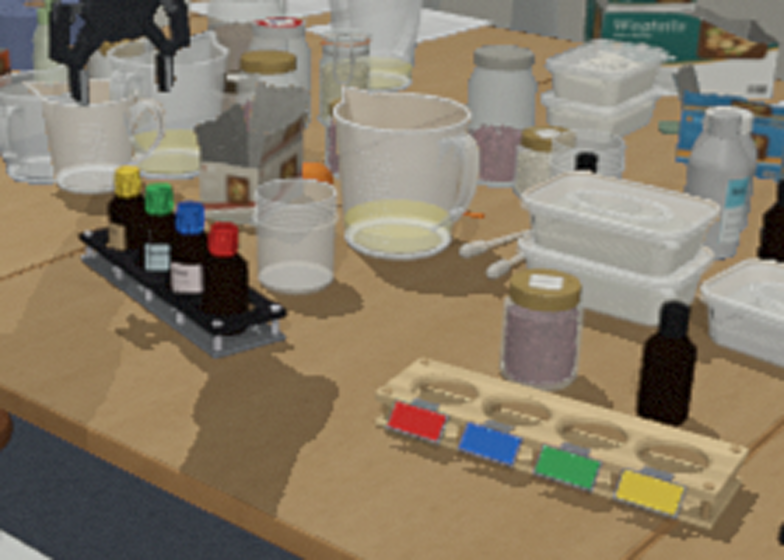

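The picture shows the class rack holding yellow, green, blue, red from the left (caps at about (128,180), (160,198), (190,216), (223,238)). All are upright with tops at 111 mm, the gripper is clear, and the stock rack is empty.

```bash
python3 -c "
from cell import workorder
print(workorder.finish_job())"
```

```text
the job is handed in; nothing more can be done
None
```

All four bottles stand fully down and released in the black rack in reversed order (yellow, green, blue, red from the robot's left), and the job was handed in at about 38 s.

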